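# Stow the long profile behind its retaining post for the drive

### The job

Before the van drives off, stow the loose slotted aluminium profile in its low three-sided dock on the worktop by pushing it with the fingertips: the retaining post in front of the dock blocks the straight way in, so angle the profile, work one end in behind the post first, then swing the other end in, until it lies fully home with its whole length flat against the back fence. Do not grasp, pinch or lift the profile, push gently, keep it flat on the worktop, and leave the vial and the sample cup standing where they are.

Things in the scene. Friction and masses are not known exactly. Their poses are not given: they have to be found in the camera images.
- bar: the loose slotted aluminium profile, a straight bar with black end caps, 20 mm wide (its x), 200 mm long (its y), 20 mm high, about 0.18 kg, sliding freely on the worktop. Origin at the centre of its underside. It lies flat in front of the dock (on the robot's side), y axis roughly to the robot's left
- bar_end_a (a point): centre of the profile's end face at its +y end (100 mm from its middle, 10 mm above its underside)
- bar_end_b (a point): centre of the profile's end face at its -y end (100 mm from its middle, 10 mm above its underside)
- dock: the fixed dock: a low aluminium fence, 18 mm high and 10 mm thick, on three sides of a bay, open towards the robot (its -x side); no floor of its own. Origin on the worktop at the middle of the back fence's inner face; x points away from the robot into the back fence, y along the back fence to the left. The bay is 236 mm long between the inner faces of the two end walls (y = -118 to +118 mm), and the end walls reach 45 mm forward (to x = -45 mm)
- post: the fixed upright steel retaining post, 14 mm in diameter, 50 mm high, origin at the centre of its foot. It stands 55 mm in front of the back fence (dock x = -55 mm), 60 mm to the left or to the right of the dock's middle (dock y = +60 or -60 mm; it differs from run to run). 48 mm are free between post and back fence. The other socket holds only a flush plug, which is no obstacle
- vial: small standing sample vial with a screw cap, 27 mm in diameter, 66 mm high, beside the left end of the dock; origin at the centre of its underside; must not be disturbed
- cup: standing sample cup with a screw lid, 62 mm in diameter, 69 mm high, beside the right end of the dock; origin at the centre of its underside; must not be disturbed

How it is judged:
By the outcome, as a careful person would: the job done as asked, in the order asked, and still so for the second after the job is handed in, with the robot touching nothing.
It also fails if it takes over 70 s, if anything falls off the work surface, if the arm or the gripper's body presses on something with over 40 N, if the wrist force passes 120 N, or if a joint passes its speed limit or range.

### The arm

A 6-joint arm with a two-finger parallel gripper is mounted at the origin on a cart in front of the work surface, level with it; the furniture and walls round the work are solid. World frame = base frame: x ahead of the robot, y to its left, z up, the work surface at z = 0. Lengths are in mm, angles in rad, forces in N, time in s.
With the tool pointing down it reaches from about 325 to 1000 mm from the base axis. Payload 5.1 kg.
Tool frame: the origin (TCP) lies at the centre of the arm's flange, where the gripper is bolted on; the fingertips stand 173 mm ahead of it and the grasp point (between the pads) lies 155 mm ahead of it; z points along the fingers, y is the line along which they close (so a half turn about z gives the same grasp; the last joint's range is limited). The gripper opens to 85 mm and grips with 20 to 120 N. Pads are 22 mm wide; open, the fingers measure 114 mm over their backs; the gripper's body (76 mm by 85 mm) begins 54 mm behind the grasp point. The pads swing forward as they close: fully open they stand 13 mm farther back than shut.
Start: joints at [-1.333, 0.124, 1.65, -0, 1.367, -0.083], TCP at [204.929, -616.839, 404.722] pointing down, gripper open.
Joint ranges: [-2.61, 2.61], [-1.02, 2.33], [0.03, 2.71], [-1.35, 4.49], [0.32, 2.68], [-2.91, 2.91]. Speed limits (rad/s): [2.57, 2.57, 3.14, 3.14, 3.14, 3.14].

### API

Orientations are given as a unit quaternion [w, x, y, z].
In Python, from cell import read_state, grab_frame, finish_job gives the robot as it stands. The module is installed in compiled form; this text tells all that it offers.
- The arm moves only by the shell command python3 -m handwheel 'ROWS'. ROWS is JSON, a list that holds one entry, the list of rows, each a list of 7 numbers: the finger opening in cm, from 0 to 8.54, then the shift along the tool's x, y, z in cm, then the turn, a rotation vector about the tool's x, y, z in degrees. In form: [[[fingers, dx, dy, dz, wx, wy, wz], ...]]. A call has 1 to 20 rows; each row shifts and turns the commanded pose from where the row before left it, along the tool's axes as they then stand; what a row does not reach is not made up. A row lasts 1/8 s, in which the tool goes at most 62.5 mm and 10.7 degrees, less where a joint would pass 70% of its speed; a pose out of reach is approached as far as the arm can. A call is refused whole if a number of a shift passes 6.25 or a number of a turn 10.7, either way. A call with a gripper value outside its range is refused whole. The fingers move at their own pace and stop on an object; the grip force is fixed at half the most. Time passes only in rows, so rows that do not move let the fingers close. It gives the time, the measured TCP pose, the force, the opening and the grip force at its end, in the units of the state.
- read_state(): the state, without advancing time (a new reading comes with each control period).
- grab_frame(name): name is "scene" or "top" or "wrist"; returns a dict with "color" (420x560x3 uint8, red, green, blue), "camera_matrix" (3x3 intrinsics, pixels), "R" (3x3) and "t" (3): a world point X has camera coordinates R X + t; the wrist camera has in their place "hand_eye" (4x4, takes a point from camera to tool coordinates, whose origin is the TCP and whose axes are the flange's). Camera axes: x right, y down, z forward; pixel columns grow to the right and rows downward; lengths in mm; the calibration is good to about 2 mm. The wrist camera is an equidistant fisheye: a pixel r from the principal point sees the ray r / f radians off the axis. A picture is of the moment at which its call begins: read the wrist's pose just before it. There is no depth.
- finish_job(): hands the job in; it is judged then, once.
The state is a dict: "clock": time; "joints": joint angles; "qvel": joint speeds; "joint_efforts": joint torques, N m; "eef_pos": TCP position; "tool_rot": TCP orientation; "force": force on the tool from outside, world axes, zero at the start; "ft_torque": the same for the moment, N m; "opening": opening from 0.0 (shut) to 1.0 (fully open); "grasp_force": force on a finger pad.
Only numpy, scipy, OpenCV 4.12 (cv2) and the standard library are available. Lean on these libraries where they do the work, as an engineer would, in place of code of your own. Each camera call takes 0.05 s, during which the arm holds its last target. There are 200 camera calls.

## Working session

There is one attempt and no reset: what is moved stays moved. The work goes in short steps, Python scripts to look and compute and a shell command to move; the robot and the scene stay as the last step left them, time stands still between calls to the robot, and variables do not carry over. Pictures are saved under pics/ and viewed, at most 10 in all, crops included, and the job is handed in when it is done.

```bash
mkdir -p pics; python3 - <<'E'
from cell import *
import cv2,numpy as np
s=read_state();print({k:np.round(v,3).tolist() for k,v in s.items()})
for n in("top","scene"):
    f=grab_frame(n);cv2.imwrite(f"pics/{n}0.png",f["color"][...,::-1]);np.savez(f"pics/{n}0.npz",**f)
    print(n,np.round(f["camera_matrix"],1).tolist(),np.round(f["R"],3).tolist(),np.round(f["t"],1))
E
```

```text
{'clock': 0.0, 'joints': [-1.333, 0.125, 1.652, -0.0, 1.367, -0.083], 'qvel': [0.001, -0.001, -0.001, 0.0, 0.0, -0.0], 'joint_efforts': [0.001, -42.361, -36.546, -0.0, 0.007, -0.0], 'eef_pos': [204.873, -616.606, 403.445], 'tool_rot': [-0.001, 0.987, 0.16, -0.0], 'force': [0.077, 1.072, -0.735], 'ft_torque': [0.047, 0.027, 0.002], 'grasp_force': 0.0, 'opening': 1.004}
top [[411.9, 0.0, 280.5], [0.0, 411.9, 206.1], [0.0, 0.0, 1.0]] [[0.024, -1.0, -0.003], [-0.988, -0.023, -0.152], [0.152, 0.006, -0.988]] [-62.3 563.3 817.4]
scene [[383.8, 0.0, 275.3], [0.0, 383.8, 217.6], [0.0, 0.0, 1.0]] [[-0.685, -0.729, -0.006], [-0.519, 0.494, -0.698], [0.512, -0.474, -0.716]] [325.3 350.1 638.6]
```

View pics/top0.png

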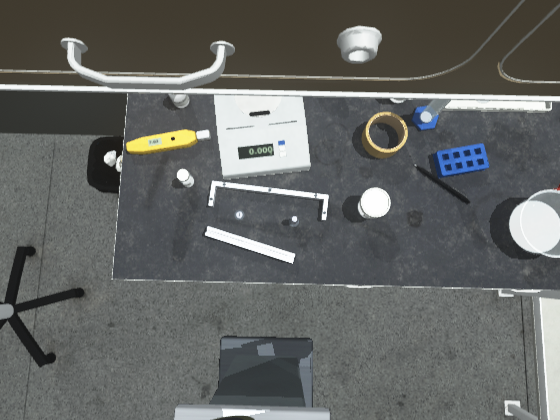

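View pics/scene0.png

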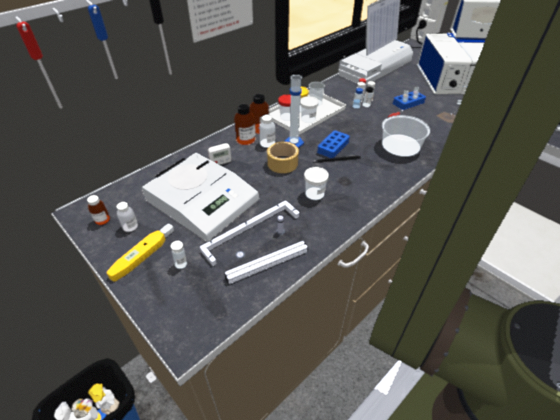

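The top view shows the dock fence running (212,186)–(326,196), the post at (294,220) on the right side, the plug at (239,215), and the bar from (207,232) to (294,259). The vial is at (185,178) and the cup at (374,204). I'll enlarge that area.

```bash
python3 - <<'E'
import cv2
i=cv2.imread("pics/top0.png")[165:285,170:330]
cv2.imwrite("pics/c0.png",cv2.resize(i,None,fx=5,fy=5,interpolation=cv2.INTER_CUBIC))
E
```

```text
(no output)
```

View pics/c0.png

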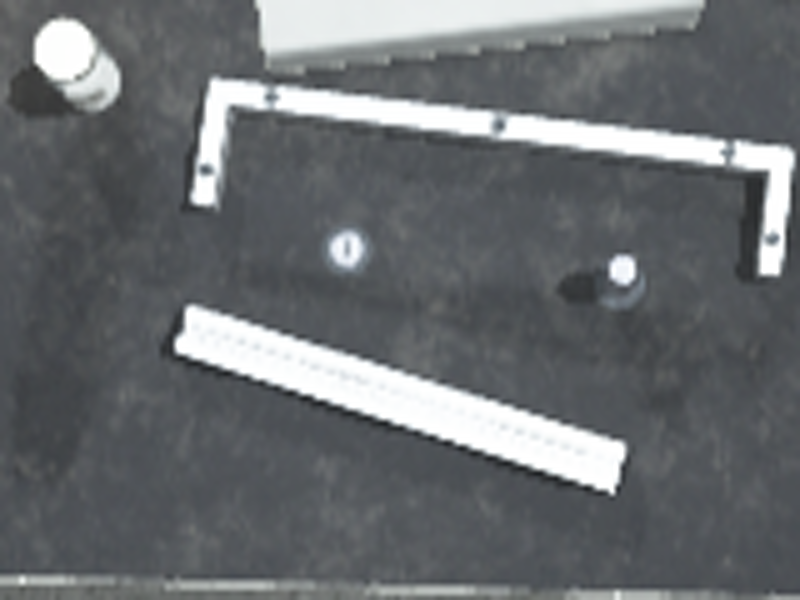

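```bash
cat > h.py <<'E'
import numpy as np
from scipy.optimize import least_squares
f=np.load("pics/top0.npz");K,R,t=f["camera_matrix"],f["R"],f["t"]
def bp(p,z,full=False):
    p=np.asarray(p,float)
    if not full: p=np.array([170,165])+(p+.5)/5-.5
    d=R.T@np.linalg.solve(K,[p[0],p[1],1]);c=-R.T@t
    return (c+d*(z-c[2])/d[2])[:2]
def fit(model,world):
    def T(q): 
        c,s=np.cos(q[2]),np.sin(q[2]);return model@np.array([[c,-s],[s,c]]).T+q[:2]
    r=least_squares(lambda q:(T(q)-world).ravel(),[*world.mean(0),0])
    return r.x,np.round(T(r.x)-world,1).tolist()
def todock(D,p):
    c,s=np.cos(D[2]),np.sin(D[2]);return (np.asarray(p)-D[:2])@np.array([[c,-s],[s,c]])
E
python3 - <<'E'
from h import *
W=np.array([bp(p,18) for p in[(210,78),(795,147),(232,106),(768,172),(216,210),(757,276)]])
D,r=fit(np.array([[10,128],[10,-128],[0,118],[0,-118],[-45,118],[-45,-118.]]),W);print("dock",D.round(3),r)
W=np.array([bp(p,20) for p in[(186,304),(628,443),(614,495),(174,352)]])
print(np.linalg.norm(W-np.roll(W,-1,0),axis=1))
B,r=fit(np.array([[10,100],[10,-100],[-10,-100],[-10,100.]]),W);print("bar",B.round(3),r,todock(D,B[:2]),B[2]-D[2])
print("post",bp((622,270),50),todock(D,bp((622,270),50)),"plug",todock(D,bp((347,249),0)))
print("vial",bp((64,47),66),todock(D,bp((64,47),66)),"cup",bp((374,202),69,True),todock(D,bp((374,202),69,True)))
print("edge",bp((20,580),0),bp((700,592),0))
E
```

```text
dock [ 5.98111e+02 -2.43920e+01 -9.90000e-02] [[-1.1, 0.1], [-1.7, -0.4], [0.1, 1.3], [0.5, -1.1], [1.1, 1.0], [1.0, -1.0]]
[197.07357608  22.52806334 196.06044188  20.97545278]
bar [ 4.84933e+02  1.46150e+01 -2.84000e-01] [[-0.3, 0.9], [-1.7, -1.7], [0.9, -1.6], [1.1, 2.4]] [-116.4741101    27.65386006] -0.18476607756425445
post [537.96990994 -77.75982855] [-54.58411919 -59.03970621] plug [-53.74493821  60.75676078]
vial [623.11933879 154.04635022] [  7.28597514 180.03480347] cup [ 573.25217259 -238.69999935] [  -3.59962539 -215.715033  ]
edge [404.80678779 175.57105629] [ 406.62480597 -114.94248792]
```

```bash
python3 -m handwheel '[[[0,0,0,0,0,0,8.7],[0,0,0,0,0,0,8.7],[0,0,0,0,0,0,8.7],[0,0,0,0,0,0,8.6],[0,0.8,-5,1,0,0,0],[0,0.8,-5,1,0,0,0],[0,0.8,-5,1,0,0,0],[0,0.8,-5,1,0,0,0],[0,0.8,-5,1,0,0,0],[0,0.8,-5,1,0,0,0],[0,0.8,-5,1,0,0,0],[0,0.8,-5,1,0,0,0],[0,0.8,-5,1,0,0,0],[0,0.8,-5,1,0,0,0],[0,0.8,-5,1,0,0,0],[0,0.4,-0.45,1,0,0,0],[0,0,0,1,0,0,0],[0,0,0,1,0,0,0]]]'
cat >> h.py <<'E'
def pose():
    from cell import read_state
    from scipy.spatial.transform import Rotation as Ro
    s=read_state();q=s["tool_rot"];M=Ro.from_quat([q[1],q[2],q[3],q[0]]).as_matrix()
    return np.array(s["eef_pos"]),M,s
E
python3 - <<'E'
from h import *
from cell import grab_frame
import cv2
p,M,s=pose();print(p.round(1),M.round(3).tolist(),s["opening"],np.round(s["force"],1))
f=grab_frame("wrist");cv2.imwrite("pics/w1.png",f["color"][...,::-1]);print(f["camera_matrix"].round(1).tolist(),np.round(f["hand_eye"],3).tolist())
E
```

```text
clock: 2.35
eef_pos: [448.7, -111.4, 264.0]
tool_rot: [0.0, 0.99, -0.143, -0.0]
force: [0.3, 0.3, -0.1]
opening: 0.006
grasp_force: 0.0
[ 448.7 -111.4  264. ] [[0.959, -0.282, -0.0], [-0.282, -0.959, -0.0], [-0.0, 0.0, -1.0]] 0.0055031393759996305 [ 0.3  0.3 -0.1]
[[325.2, 0.0, 277.7], [0.0, 325.2, 213.2], [0.0, 0.0, 1.0]] [[0.001, -0.964, -0.266, 67.971], [1.0, 0.001, 0.0, 1.62], [0.0, -0.266, 0.964, 30.475], [0.0, 0.0, 0.0, 1.0]]
```

View pics/w1.png

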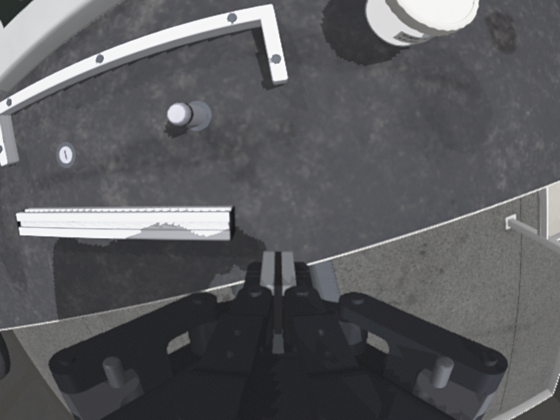

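The wrist view shows the fingertips at (278,260), with the bar's right end at (233,207–240), parallel to the tool's y, and the post at (185,113). I'll backproject the bar corners as a check.

```bash
cat >> h.py <<'E'
Kw=np.array([325.2,277.7,213.2])
He=np.array([[0.001,-0.964,-0.266,67.971],[1,0.001,0,1.62],[0,-0.266,0.964,30.475],[0,0,0,1]])
def wbp(uv,z,p,M):
    d=(np.asarray(uv,float)-Kw[1:]);r=np.hypot(*d);th=r/Kw[0]
    ray=np.array([*(d/r*np.sin(th)),np.cos(th)])
    o=M@He[:3,3]+p;v=M@He[:3,:3]@ray
    return (o+v*(z-o[2])/v[2])[:2]
D=np.array([598.11,-24.39,-0.099])
E
python3 - <<'E'
from h import *
p,M,s=pose()
for n,uv,z in[("endb back",(233,207),20),("endb front",(234,233),20),("enda back",(26,211),20),("enda front",(22,231),20),("post",(178,114),50),("corner in R",(263,20),18),("tip R",(276,83),18),("plug",(66,155),0)]:
    w=wbp(uv,z,p,M);print(n,w.round(1),todock(D,w).round(1))
E
```

```text
endb back [468.7 -87.6] [-122.5  -75.7]
endb front [450.9 -82.3] [-140.8  -72.2]
enda back [518.3  89.8] [-90.7 105.8]
enda front [503.8 105.1] [-106.6  119.5]
post [536.1 -79.9] [-56.2 -61.4]
corner in R [ 584. -143.] [  -2.4 -119.4]
tip R [ 539.5 -138.8] [ -47.  -119.6]
plug [548.1  40.4] [-56.1  59.5]
```

```bash
python3 -m handwheel '[[[0,0.2,0,2.4,0,0,0],[0,0,0,2,0,0,0],[0,0,0,2,0,0,0],[0,0,0,1.5,0,0,0],[0,0,0,0.5,0,0,0],[0,0,-0.4,0,0,0,0],[0,0,-0.4,0,0,0,0],[0,0,-0.4,0,0,0,0],[0,0,-0.4,0,0,0,0],[0,0,-0.4,0,0,0,0],[0,0,-0.4,0,0,0,0],[0,0,-0.4,0,0,0,0]]]' && python3 -m handwheel '[[[0,0,-0.4,0,0,0,0],[0,0,-0.4,0,0,0,0],[0,0,-0.4,0,0,0,0],[0,0,-0.4,0,0,0,0],[0,0,-0.4,0,0,0,0],[0,0,-0.4,0,0,0,0],[0,0,-0.4,0,0,0,0],[0,0,-0.4,0,0,0,0]]]'
python3 - <<'E'
from h import *
from cell import grab_frame
import cv2
p,M,s=pose();print(p.round(1),np.round(s["force"],1))
f=grab_frame("wrist");cv2.imwrite("pics/w2.png",f["color"][...,::-1])
E
```

```text
clock: 3.9
eef_pos: [459.1, -84.1, 181.0]
tool_rot: [0.0, 0.99, -0.142, 0.0]
force: [0.0, -2.4, 1.3]
opening: -0.001
grasp_force: 1.0
clock: 4.9
eef_pos: [467.9, -53.2, 180.7]
tool_rot: [-0.0, 0.99, -0.142, -0.0]
force: [-1.3, -1.4, 1.6]
opening: -0.001
grasp_force: 0.9
[467.9 -53.2 180.7] [-1.3 -1.4  1.6]
```

View pics/w2.png

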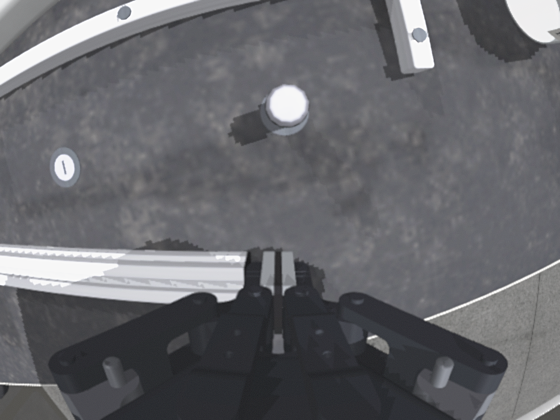

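The bar's end is flush against the fingertips at (246,252–300) and the bar is still parallel to the tool. The post is at (288,103). Next I go around to the front face near end b and start turning the bar.

```bash
python3 -m handwheel '[[[0,0,-0.4,0,0,0,0],[0,0,-0.3,0,0,0,0],[0,0,2.5,0,0,0,0],[0,-1.8,0,0,0,0,0],[0,-1.7,0,0,0,0,0],[0,0,-2.8,0,0,0,0],[0,0,-2.7,0,0,0,0],[0,0,0,0,0,0,0]]]' && python3 -m handwheel '[[[0,0.5,0,0,0,0,0],[0,0.5,0,0,0,0,0],[0,0.4,0,0,0,0,0],[0,0.4,0,0,0,0,-1],[0,0.4,0,0,0,0,-2],[0,0.4,0,0,0,0,-2],[0,0.4,0,0,0,0,-2],[0,0.4,0,0,0,0,-2],[0,0.4,0,0,0,0,-2],[0,0.4,0,0,0,0,-2]]]'
python3 - <<'E'
from h import *
from cell import grab_frame
import cv2
p,M,s=pose();print(p.round(1),M[:2,0].round(3),np.round(s["force"],1),todock(D,p[:2]))
f=grab_frame("wrist");cv2.imwrite("pics/w3.png",f["color"][...,::-1])
E
```

```text
clock: 5.95
eef_pos: [444.7, -7.0, 180.7]
tool_rot: [-0.0, 0.99, -0.141, -0.0]
force: [-0.0, -0.4, 0.6]
opening: -0.002
grasp_force: 0.0
clock: 7.2
eef_pos: [485.7, -17.5, 180.7]
tool_rot: [-0.0, 1.0, -0.028, -0.0]
force: [-1.6, 0.2, -0.3]
opening: 0.001
grasp_force: 0.2
[485.7 -17.5 180.7] [ 0.998 -0.056] [-1.6  0.2 -0.3] [-112.50516926   -4.27189269]
```

View pics/w3.png

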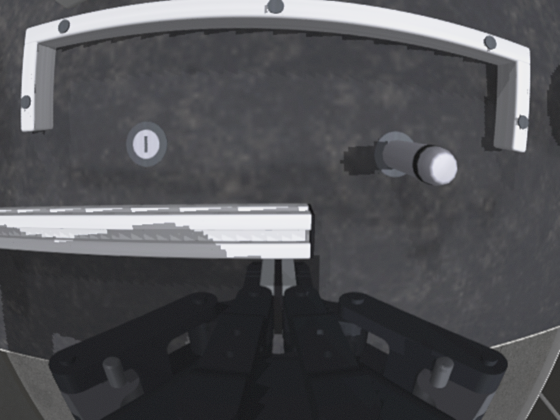

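End b is at (310,207–258), the fingers are flat on the front face, and the post is to the right at (395,140). Turning on.

```bash
python3 -m handwheel '[[[0,0.4,0,0,0,0,-2],[0,0.4,0,0,0,0,-2],[0,0.4,0,0,0,0,-2],[0,0.4,0,0,0,0,-2],[0,0.4,0,0,0,0,-2],[0,0.4,0,0,0,0,-2],[0,0.4,0,0,0,0,-2],[0,0.4,0,0,0,0,-2],[0,0.4,0,0,0,0,-2],[0,0.4,0,0,0,0,-2],[0,0.4,0,0,0,0,-2],[0,0.4,0,0,0,0,-2],[0,0.4,0,0,0,0,-2]]]'
python3 - <<'E'
from h import *
from cell import grab_frame
import cv2
p,M,s=pose();print(p.round(1),M[:2,0].round(3),np.round(s["force"],1),todock(D,p[:2]))
f=grab_frame("wrist");cv2.imwrite("pics/w4.png",f["color"][...,::-1])
E
```

```text
clock: 8.88
eef_pos: [536.7, -9.6, 180.7]
tool_rot: [0.0, 0.98, 0.198, 0.0]
force: [-0.5, -1.2, -1.4]
opening: 0.001
grasp_force: 0.3
[536.7  -9.6 180.7] [0.922 0.388] [-0.5 -1.2 -1.4] [-62.57313798   8.61490178]
```

View pics/w4.png

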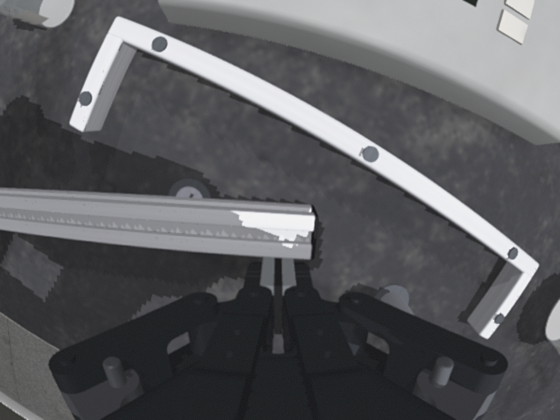

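```bash
python3 - <<'E'
from h import *
p,M,s=pose()
P=[todock(D,wbp(uv,20,p,M)) for uv in[(313,207),(2,190),(312,250),(2,232)]]
print(np.round(P,1))
for a,b in((P[0],P[1]),(P[2],P[3])): print(np.degrees(np.arctan2(-(b-a)[0],(b-a)[1])),np.hypot(*(b-a)))
E
```

```text
[[ -23.9   11. ]
 [ -93.4  160.4]
 [ -40.7    1.7]
 [-118.   155.1]]
24.95883836536819 164.7343977845095
26.766667040965174 171.8229476769648
```

```bash
python3 -m handwheel '[[[0,-2,0,0,0,0,0],[0,0,0,0,0,0,2.5],[0,0,-4,0,0,0,0],[0,0,-4,0,0,0,0],[0,0,-4,0,0,0,0],[0,0,-4,0,0,0,0],[0,0,-4,0,0,0,0],[0,0,-1.4,0,0,0,0],[0,2.2,0,0,0,0,0],[0,2.3,0,0,0,0,0],[0,0,0,0,0,0,0]]]'
python3 - <<'E'
from h import *
from cell import grab_frame
import cv2
p,M,s=pose();print(p.round(1),M[:2,0].round(3),np.round(s["force"],1),todock(D,p[:2]))
f=grab_frame("wrist");cv2.imwrite("pics/w5.png",f["color"][...,::-1])
E
```

```text
clock: 10.3
eef_pos: [487.8, 198.9, 181.3]
tool_rot: [-0.0, 0.985, 0.175, 0.001]
force: [-0.5, -0.6, 0.2]
opening: -0.0
grasp_force: 0.0
[487.8 198.9 181.3] [0.939 0.345] [-0.5 -0.6  0.2] [-131.81509154  211.31712426]
```

View pics/w5.png

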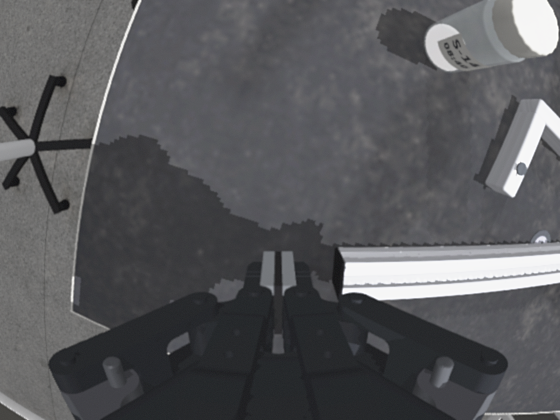

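The left end cap is at (340,247–297), level with the fingertips at (278,260), and the vial is far off at (450,50). Now I push along the bar's axis to bring end b behind the post.

```bash
python3 - <<'E'
from h import *
p,M,s=pose();print([todock(D,wbp(u,20,p,M)).round(1) for u in[(340,247),(343,288)]])
E
python3 -m handwheel '[[[0,0,0.4,0,0,0,0],[0,0,0.4,0,0,0,0],[0,0,0.4,0,0,0,0],[0,0,0.4,0,0,0,0],[0,0,0.4,0,0,0,0],[0,0,0.4,0,0,0,0],[0,0,0.4,0,0,0,0],[0,0,0.4,0,0,0,0]]]' && python3 -m handwheel '[[[0,0,0.4,0,0,0,0],[0,0,0.4,0,0,0,0],[0,0,0.4,0,0,0,0],[0,0,0.4,0,0,0,0],[0,0,0.4,0,0,0,0]]]' 
python3 - <<'E'
from h import *
from cell import grab_frame
import cv2
p,M,s=pose();print(p.round(1),np.round(s["force"],1),todock(D,p[:2]))
for n in("wrist","top"):
  f=grab_frame(n);cv2.imwrite(f"pics/{n}6.png",f["color"][...,::-1])
i=cv2.imread("pics/top6.png")[165:285,170:330]; i=cv2.resize(i,None,fx=3,fy=3,interpolation=cv2.INTER_CUBIC)
w=cv2.resize(cv2.imread("pics/wrist6.png"),(320,240))
c=np.zeros((600,480,3),np.uint8);c[:360]=i;c[360:,:320]=w
cv2.imwrite("pics/m6.png",c)
E
```

```text
[array([-105.1,  192.3]), array([-122.2,  180.8])]
clock: 11.35
eef_pos: [497.5, 168.7, 180.7]
tool_rot: [-0.0, 0.985, 0.175, -0.0]
force: [0.1, 1.8, 0.8]
opening: 0.003
grasp_force: 0.6
clock: 11.98
eef_pos: [504.4, 149.9, 180.7]
tool_rot: [-0.0, 0.985, 0.175, 0.0]
force: [-0.0, 1.9, -0.1]
opening: 0.0
grasp_force: 0.7
[504.4 149.9 180.7] [-0.   1.9 -0.1] [-110.4406588   164.16708295]
```

View pics/m6.png

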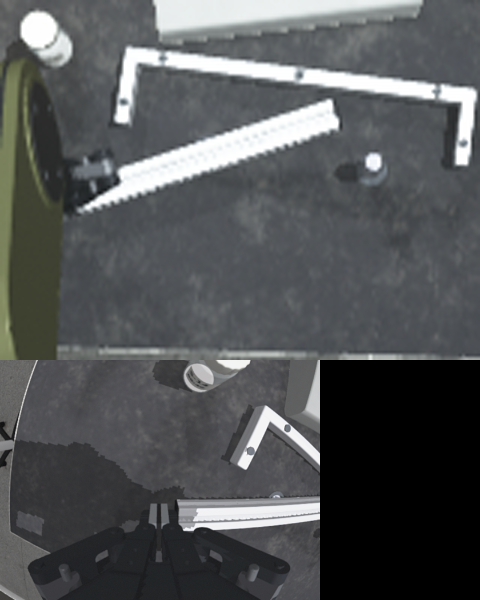

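The top view shows end b at (331,100)–(341,127) in the 3x crop, heading between the fence and the post (373,162). I'll work out its pose.

```bash
python3 - <<'E'
from h import *
g=lambda u:todock(D,bp(np.array([170,165])+(np.array(u)+.5)/3-.5,20,True))
P=[g(u) for u in[(331,100),(341,127),(120,167)]];print(np.round(P,1))
a=P[2]-P[0];print(np.degrees(np.arctan2(-a[0],a[1])))
E
```

```text
[[-10.1 -24.4]
 [-28.7 -33.9]
 [-76.4 118.8]]
24.855862161446385
```

```bash
cat >> h.py <<'E'
import cv2
def ortho(img,s=2):  # dock frame at z=20: col=(160-y)*s, row=(20-x)*s
    r,c=np.mgrid[0:200*s,0:320*s];x=20-r/s;y=160-c/s
    cs,sn=np.cos(D[2]),np.sin(D[2])
    X=np.stack([D[0]+x*cs-y*sn,D[1]+x*sn+y*cs,np.full(x.shape,20.)])
    q=np.einsum('ij,jab->iab',R,X)+t[:,None,None]
    u=K[0,0]*q[0]/q[2]+K[0,2];v=K[1,1]*q[1]/q[2]+K[1,2]
    return cv2.remap(img,u.astype(np.float32),v.astype(np.float32),cv2.INTER_CUBIC)
def barfit(img,s=2,y1=110,th=150):
    g=cv2.cvtColor(ortho(img,s),cv2.COLOR_BGR2GRAY);r,c=np.mgrid[0:g.shape[0],0:g.shape[1]]
    x=20-r/s;y=160-c/s
    m=((g>th)&(x<-3)&(np.abs(y)<114)&(y<y1)).astype(np.uint8)
    m[((x+52)**2+(y+57)**2<17**2)]=0
    n,l,st,_=cv2.connectedComponentsWithStats(m);k=1+np.argmax(st[1:,4])
    X,Y=x[l==k],y[l==k]
    ys=np.arange(np.ceil(Y.min())+8,Y.max()-8,2.);fr=[X[np.abs(Y-a)<.6].min() for a in ys];bk=[X[np.abs(Y-a)<.6].max() for a in ys]
    pf,pb=np.polyfit(ys,fr,1),np.polyfit(ys,bk,1)
    print("y range",Y.min(),Y.max(),"front slope deg",np.degrees(np.arctan(pf[0])).round(1),"x@0",pf[1].round(1),"back deg",np.degrees(np.arctan(pb[0])).round(1),"x@0",pb[1].round(1))
    return g
E
python3 - <<'E'
from h import *
barfit(cv2.imread("pics/top6.png"))
E
python3 -m handwheel '[[[0,0,0.4,0,0,0,0],[0,0,0.4,0,0,0,0],[0,0,0.4,0,0,0,0],[0,0,0.4,0,0,0,0],[0,0,0.4,0,0,0,0],[0,-0.175,0.36,0,0,0,0],[0,-0.175,0.36,0,0,0,0],[0,-0.175,0.36,0,0,0,0],[0,-0.175,0.36,0,0,0,0],[0,-0.175,0.36,0,0,0,0]]]' 
python3 - <<'E'
from h import *
from cell import grab_frame
p,M,s=pose();print(np.round(s["force"],1),todock(D,p[:2]))
i=grab_frame("top")["color"][...,::-1].copy();cv2.imwrite("pics/top7.png",i);barfit(i)
E
```

```text
y range -31.5 109.5 front slope deg -25.3 x@0 -45.2 back deg -25.4 x@0 -19.9
clock: 13.32
eef_pos: [509.2, 111.2, 180.7]
tool_rot: [-0.0, 0.985, 0.175, 0.0]
force: [-0.6, 1.4, -0.4]
opening: -0.0
grasp_force: 0.7
[-0.6  1.4 -0.4] [-101.90479869  126.12710986]
y range -69.5 104.5 front slope deg -25.8 x@0 -53.5 back deg -27.5 x@0 -28.9
```

```bash
python3 -m handwheel '[[[0,-0.175,0.36,0,0,0,0],[0,-0.175,0.36,0,0,0,0],[0,-0.175,0.36,0,0,0,0],[0,-0.175,0.36,0,0,0,0],[0,-0.175,0.36,0,0,0,0],[0,-0.175,0.36,0,0,0,0]]]' 
python3 - <<'E'
from h import *
from cell import grab_frame
p,M,s=pose();print(np.round(s["force"],1),todock(D,p[:2]))
i=grab_frame("top")["color"][...,::-1].copy();cv2.imwrite("pics/top8.png",i);barfit(i)
E
```

```text
clock: 14.12
eef_pos: [506.8, 87.3, 180.7]
tool_rot: [0.0, 0.985, 0.175, -0.0]
force: [-0.8, 0.8, -0.3]
opening: 0.001
grasp_force: 0.7
[-0.8  0.8 -0.3] [-101.90022799  102.10180618]
y range -93.0 72.5 front slope deg -26.0 x@0 -64.5 back deg -27.3 x@0 -41.6
```

```bash
python3 -m handwheel '[[[0,-0.175,0.36,0,0,0,0],[0,-0.175,0.36,0,0,0,0],[0,-0.15,0.3,0,0,0,0],[0,0,0,0,0,0,0]]]' 
python3 - <<'E'
from h import *
from cell import grab_frame
p,M,s=pose();print(np.round(s["force"],1),todock(D,p[:2]))
i=grab_frame("top")["color"][...,::-1].copy();cv2.imwrite("pics/top9.png",i);barfit(i)
E
```

```text
clock: 14.68
eef_pos: [505.7, 75.9, 180.7]
tool_rot: [0.0, 0.985, 0.175, 0.0]
force: [0.3, 0.3, -0.7]
opening: 0.0
grasp_force: 0.0
[ 0.3  0.3 -0.7] [-101.90009259   90.65579125]
y range -104.0 58.0 front slope deg -26.8 x@0 -69.9 back deg -27.2 x@0 -47.4
```

```bash
python3 -m handwheel '[[[0,0,-1.5,0,0,0,0],[0,-2,0,0,0,0,0],[0,-2,0,0,0,0,0],[0,0,3.3,0,0,0,0],[0,0,3.2,0,0,0,0],[0,0,3.2,0,0,0,0],[0,0.8,0,0,0,0,0],[0,0.5,0,0,0,0,0],[0,0.4,0,0,0,0,0],[0,0.4,-0.1,0,0,0,1.75],[0,0.4,-0.1,0,0,0,1.75],[0,0.4,-0.1,0,0,0,1.75],[0,0.4,-0.1,0,0,0,1.75],[0,0.4,-0.1,0,0,0,1.75],[0,0.4,-0.1,0,0,0,1.75]]]' 
python3 - <<'E'
from h import *
from cell import grab_frame
p,M,s=pose();print(np.round(s["force"],1),todock(D,p[:2]),M[:2,0])
i=grab_frame("top")["color"][...,::-1].copy();cv2.imwrite("pics/top10.png",i);barfit(i)
E
```

```text
clock: 16.6
eef_pos: [534.0, 3.7, 180.7]
tool_rot: [-0.0, 0.997, 0.083, -0.0]
force: [-1.1, -0.1, -0.1]
opening: 0.001
grasp_force: 0.3
[-1.1 -0.1 -0.1] [-66.55141849  21.63630518] [0.9861307  0.16597059]
y range -102.0 -34.5 front slope deg -16.1 x@0 -50.7 back deg -13.6 x@0 -24.6
```

```bash
python3 -m handwheel '[[[0,0.4,-0.1,0,0,0,1.75],[0,0.4,-0.1,0,0,0,1.75],[0,0.4,-0.1,0,0,0,1.75],[0,0.4,-0.1,0,0,0,1.75],[0,0.4,-0.1,0,0,0,1.75],[0,0.4,-0.1,0,0,0,1.75],[0,0.4,-0.1,0,0,0,1.75]]]' 
python3 - <<'E'
from h import *
from cell import grab_frame
p,M,s=pose();print(np.round(s["force"],1),todock(D,p[:2]),M[:2,0])
i=grab_frame("top")["color"][...,::-1].copy();cv2.imwrite("pics/top11.png",i);barfit(i)
E
```

```text
clock: 17.52
eef_pos: [561.4, 12.8, 180.7]
tool_rot: [-0.0, 1.0, -0.023, -0.0]
force: [-0.6, 0.3, -0.8]
opening: -0.002
grasp_force: 0.5
[-0.6  0.3 -0.8] [-40.24571209  33.42577541] [ 0.99890276 -0.04683232]
y range -97.5 -19.0 front slope deg -4.1 x@0 -27.7 back deg -0.1 x@0 -3.6
```

```bash
python3 -m handwheel '[[[0,0.2,-0.05,0,0,0,0.75],[0,0.2,0,0,0,0,0.75],[0,0.2,0,0,0,0,0.75],[0,0.1,0,0,0,0,0.75]]]' &&  python3 -m handwheel '[[[0,0.1,0,0,0,0,0],[0,0.1,0,0,0,0,0]]]'
python3 - <<'E'
from h import *
from cell import grab_frame
p,M,s=pose();print(np.round(s["force"],1),todock(D,p[:2]),M[:2,0])
i=grab_frame("top")["color"][...,::-1].copy();cv2.imwrite("pics/top12.png",i);barfit(i)
E
```

```text
clock: 18.08
eef_pos: [568.2, 12.9, 180.8]
tool_rot: [-0.0, 0.999, -0.049, 0.0]
force: [-1.2, 1.0, 1.2]
opening: 0.004
grasp_force: 0.7
clock: 18.32
eef_pos: [570.1, 12.6, 180.7]
tool_rot: [0.0, 0.999, -0.049, -0.0]
force: [-0.8, -0.4, 0.5]
opening: -0.003
grasp_force: 0.7
[-0.8 -0.4  0.5] [-31.50572543  34.07406059] [ 0.99528243 -0.09702001]
y range -99.0 -18.5 front slope deg -0.4 x@0 -21.2 back deg 0.0 x@0 -3.5
```

Nearly home. I'll press on in 1 mm steps until the force rises.

```bash
for k in 1 2; do :; done; python3 -m handwheel '[[[0,0.1,0,0,0,0,0],[0,0,0,0,0,0,0]]]' && python3 -m handwheel '[[[0,0.1,0,0,0,0,0],[0,0,0,0,0,0,0]]]'
```

```text
clock: 18.62
eef_pos: [571.1, 12.5, 180.7]
tool_rot: [0.0, 0.999, -0.049, 0.0]
force: [-0.8, -0.3, 0.4]
opening: -0.001
grasp_force: 0.6
clock: 18.88
eef_pos: [571.6, 12.5, 180.6]
tool_rot: [0.0, 0.999, -0.049, -0.001]
force: [-4.8, -0.0, 3.3]
opening: 0.004
grasp_force: 2.5
```

```bash
python3 -m handwheel '[[[0,0.1,0,0,0,0,0],[0,0,0,0,0,0,0],[0,-1,0,0,0,0,0],[0,0,2.2,0,0,0,0],[0,0,2.3,0,0,0,0],[0,0.4,0,0,0,0,0],[0,0.3,0,0,0,0,0],[0,0.1,0,0,0,0,0],[0,0.1,0,0,0,0,0],[0,0,0,0,0,0,0]]]' && python3 -m handwheel '[[[0,0.1,0,0,0,0,0],[0,0,0,0,0,0,0]]]'
```

```text
clock: 20.12
eef_pos: [567.2, -31.8, 180.4]
tool_rot: [-0.0, 0.999, -0.048, -0.001]
force: [-4.8, 1.7, 2.9]
opening: 0.005
grasp_force: 2.5
clock: 20.38
eef_pos: [567.6, -31.9, 180.2]
tool_rot: [-0.0, 0.999, -0.048, -0.003]
force: [-8.7, 1.2, 5.4]
opening: -0.001
grasp_force: 4.1
```

```bash
python3 -m handwheel '[[[0,-1,0,0,0,0,0],[0,-2,0,0,0,0,0],[0,0,0,-4,0,0,0],[0,0,0,-5,0,0,0],[0,-2,0,-5,0,0,0],[0,-3,3,-4,0,0,0],[0,0,5,0,0,0,0],[0,0,5,0,0,0,0],[0,0,5,0,0,0,0],[0,0,5,0,0,0,0],[0,0,5,0,0,0,0],[0,0,5,0,0,0,0],[0,0,5,0,0,0,0],[0,0,0,0,0,0,0]]]'
python3 - <<'E'
from h import *
from cell import grab_frame
p,M,s=pose();print(np.round(s["force"],1))
i=grab_frame("top")["color"][...,::-1].copy();cv2.imwrite("pics/top13.png",i);g=barfit(i,y1=114)
cv2.imwrite("pics/o13.png",cv2.resize(i[150:270,170:400],None,fx=3.4,fy=3.4,interpolation=cv2.INTER_CUBIC))
E
```

```text
clock: 22.12
eef_pos: [451.5, -405.4, 360.6]
tool_rot: [0.001, 0.999, -0.05, 0.0]
force: [0.3, 0.6, -0.6]
opening: -0.002
grasp_force: 0.0
[ 0.3  0.6 -0.6]
y range -98.5 98.0 front slope deg 0.1 x@0 -20.5 back deg 0.0 x@0 -3.5
```

View pics/o13.png

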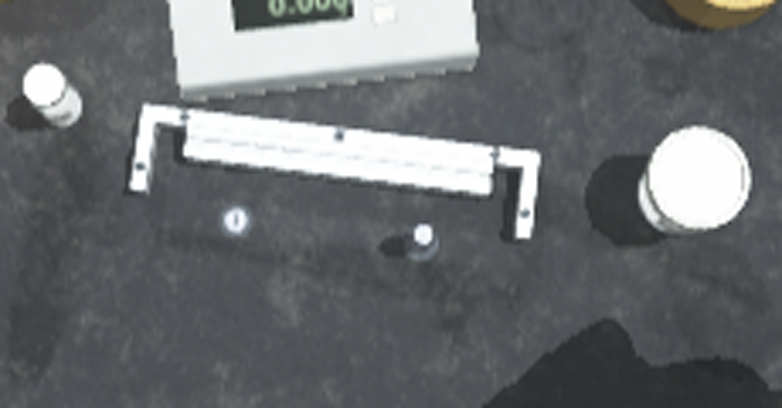

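The bar, from (185,145) to (492,180), lies flat along the back fence behind the post at (423,235). The vial (55,95) and the cup (695,180) are still standing in place, and the arm is clear.

```bash
python3 -c "
from cell import finish_job;print(finish_job())"
```

```text
the job is handed in; nothing more can be done
None
```

The profile lies flat against the back fence behind the post, the vial and cup still stand where they were, the arm is clear of everything, and I handed the job in at about 22 s.

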